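# Put the mixed-up pipe orders back into their own job trays

### The job

The three pieces of briar have got into each other's job trays: put each one into the middle of the bay of the tray whose order card has the colour of the piece's tape, standing flat and the same way up as now, using the empty spare tray as a parking place. Set them down gently rather than dropping them, and leave the finished pipe, the glass jar and the mug where they are.

Things in the scene. Friction and masses are not known exactly. Their poses are not given: they have to be found in the camera images.
- red_block (a point): Sawn rectangular briar block with a strip of red tape over it and dark bark on one end: 66 mm long (x) x 44 mm wide (y) x 42 mm high, about 0.1 kg, parallel side faces. Point at its centre, 21 mm above its underside; z up, x along its length (towards the bark). Grip it across y; the upper half keeps the fingers clear of the rim.
- green_block (a point): Briar block with a strip of green tape over it and one end (+x) already sawn to a half-round: 62 mm long (x) x 44 mm wide (y) x 42 mm high, about 0.1 kg, parallel side faces from its square end to 9 mm beyond the point. Point at its centre, 21 mm above its underside; z up. Grip it across y, in its upper half.
- blue_bowl (a point): Turned pipe bowl in darker brown wood, standing on its foot: 41 mm diameter, 44 mm high, about 0.06 kg, with a 19 mm thick shank towards +x that ends 52 mm from the bowl's axis (shank axis 17 mm above the foot) and carries a band of blue tape. Point on the bowl's axis, 22 mm above its underside; z up. Grip the bowl across y, in its upper half: it is straight-sided from 6 to 38 mm above its foot.
- bay_red (a point): Fixed shallow plywood job tray with a red order card and a black stem rod (top 18 mm above the bench) in its end compartment: home of the piece with red tape. 160 x 112 mm (x, y), floor 4 mm and rim 10 mm above the bench, walls 4 mm. The wood belongs in its bay, 108 x 104 mm inside. Point on the grey-felt floor at the bay's centre; z up, x along the tray towards its end compartment.
- bay_green (a point): Fixed shallow plywood job tray with a green order card and an amber stem rod (top 18 mm above the bench) in its end compartment: home of the piece with green tape. 160 x 112 mm (x, y), floor 4 mm and rim 10 mm above the bench, walls 4 mm. The wood belongs in its bay, 108 x 104 mm inside. Point on the grey-felt floor at the bay's centre; z up, x along the tray towards its end compartment.
- bay_blue (a point): Fixed shallow plywood job tray with a blue order card and a reddish-brown stem rod (top 18 mm above the bench) in its end compartment: home of the piece with blue tape. 160 x 112 mm (x, y), floor 4 mm and rim 10 mm above the bench, walls 4 mm. The wood belongs in its bay, 108 x 104 mm inside. Point on the grey-felt floor at the bay's centre; z up, x along the tray towards its end compartment.
- bay_spare (a point): Fixed shallow plywood job tray with an empty end compartment and no card: the spare tray, empty at the start, a free place to park a piece. 160 x 112 mm (x, y), floor 4 mm and rim 10 mm above the bench, walls 4 mm. The wood belongs in its bay, 108 x 104 mm inside. Point on the grey-felt floor at the bay's centre; z up, x along the tray towards its end compartment.
- pipe: Finished dark-brown tobacco pipe with black stem, lying among the trays, not to be moved: bowl 40 mm diameter and 44 mm high, stem reaching 124 mm from the bowl's axis towards -x. Origin under the bowl, on the bench; z up.
- jar: Lidded glass jar of dark tobacco beyond the trays, not to be moved: 86 mm diameter, 128 mm high with its ball knob. Origin under its centre, on the bench.
- mug: Dark-brown coffee mug beyond the trays, not to be moved: 82 mm diameter, 88 mm high, handle at its +y. Origin under its centre, on the bench.
Mind the look-alikes: they are no part of the job. Leave any yellow look-alike of the part that bears blue_bowl alone.

How it is judged:
By the outcome, as a careful person would: the job done as asked, in the order asked, and still so for the second after the job is handed in, with the robot touching nothing.
It also fails if it takes over 115 s, if anything falls off the work surface, if the arm or the gripper's body presses on something with over 40 N, if the wrist force passes 120 N, or if a joint passes its speed limit or range.

### The arm

A 7-joint arm with a two-finger parallel gripper is mounted at the origin on the work surface. World frame = base frame: x ahead of the robot, y to its left, z up, the work surface at z = 0. Lengths are in m, angles in rad, forces in N, time in s.
With the tool pointing down it reaches from about 0.425 to 0.925 m from the base axis. Payload 6.8 kg.
Tool frame: the origin (TCP) lies between the finger pads; the fingertips stand 8 mm ahead of it and the grasp point (between the pads) lies 11 mm behind it; z points along the fingers, y is the direction in which the jaws open and shut (so a half turn about z gives the same grasp; the last joint's range is limited). The gripper opens to 85 mm and grips with 20 to 120 N. Pads are 22 mm wide; open, the fingers measure 114 mm over their backs; the gripper's body (76 mm by 85 mm) begins 54 mm behind the grasp point. The pads swing forward as they close: fully open they stand 13 mm farther back than shut.
Start: joints at [-1.435, 0.477, 0.022, 1.555, -0.011, 1.109, -0.083], TCP at [0.163, 0.655, 0.239] pointing down, gripper open.
Joint ranges: [-2.96, 2.96], [-0.34, 2.1], [-1.41, 1.46], [0.24, 2.44], [-1.37, 4.51], [0.17, 1.92], [-2.96, 2.96]. Speed limits (rad/s): [2.39, 2.39, 3.14, 3.14, 3.14, 3.14, 3.14].

### API

Orientations are given as a unit quaternion [w, x, y, z].
In Python, from bench import read_state, capture, sign_off gives the robot as it stands.
- The arm moves only by the tool servo_tool, never from a script. Its argument "steps" is a list of rows, each an object with "hand": the closure, from 0 (fully open) to 1 (shut); "linear": the shift along the tool's x, y, z in cm, a list of three; "turn": the turn about the tool's z in degrees. In form: [{"hand": hand, "linear": [x, y, z], "turn": turn}, ...]. A call has 1 to 20 rows; each row shifts and turns the commanded pose from where the row before left it, along the tool's axes as they then stand; what a row does not reach is not made up. A row lasts 1/10 s, in which the tool goes at most 50 mm and 8.59 degrees, less where a joint would pass 70% of its speed; a pose out of reach is approached as far as the arm can. A call with a gripper value outside its range is refused whole. The fingers move at their own pace and stop on an object; the grip force is fixed at half the most. Time passes only in rows, so rows that do not move let the fingers close. It gives the time, the measured TCP pose, the force and the opening at its end, in the units of the state.
- read_state(): the state, without advancing time (a new reading comes with each control period).
- capture(name): name is "scene" or "top"; returns a dict with "color" (480x640x3 uint8, red, green, blue), "depth" (480x640 float32, m along the optical axis (not along the pixel's ray), 0 where there is no reading), "fx", "fy", "cx", "cy" (pixels), "R" (3x3) and "t" (3): a world point X has camera coordinates R X + t. Camera axes: x right, y down, z forward; pixel columns grow to the right and rows downward; lengths in m; the calibration is good to about 2 mm. A picture is of the moment at which its call begins.
- sign_off(): hands the job in, once; it reports no verdict.
The state is a dict: "t": time; "joint_pos": joint angles; "joint_velocities": joint speeds; "joint_torque": joint torques, N m; "tcp_pos": TCP position; "eef_rot": TCP orientation; "ft_force": force on the tool from outside, world axes, zero at the start; "moment": the same for the moment, N m; "opening": finger opening in m.
Only numpy, scipy, OpenCV 4.12 (cv2) and the standard library are available. Lean on these libraries where they do the work, as an engineer would, in place of code of your own. Each camera call takes 0.05 s, during which the arm holds its last target.

## Working session

There is one attempt and no reset: what is moved stays moved. The work goes in short steps, Python scripts to look and compute and a tool call to move; the robot and the scene stay as the last step left them, time stands still between calls to the robot, and variables do not carry over. Pictures are saved under pics/ and viewed, and the job is handed in when it is done.

Besides the shell and the picture viewer there is one more tool, called after ">>>" as a command line: name --argument value ..., lists and objects as JSON in quotes. servo_tool: Moves the arm, as the interface text tells. Its arguments: {"type":"object","properties":{"steps":{"type":"array","items":{"type":"object","properties":{"hand":{"type":"number"},"linear":{"type":"array","items":{"type":"number"}},"turn":{"type":"number"}}}}},"required":["steps"]}

```bash
mkdir -p pics; ls; python3 - <<'E'
from bench import *
import cv2,numpy as np
s=read_state();print(s)
for n in("scene","top"):
    c=capture(n);cv2.imwrite(f"pics/{n}0.png",c["color"][:,:,::-1]);print(n,c["fx"],c["fy"],c["cx"],c["cy"],c["R"],c["t"])
    np.savez(f"/tmp/{n}0.npz",**c)
E
```

```text
pics
{'t': 0.0, 'joint_pos': array([-1.43508942,  0.4777993 ,  0.02231669,  1.55644734, -0.01146848,
        1.1093032 , -0.08311114]), 'joint_velocities': array([-6.82048562e-04,  1.93968738e-04, -5.43121606e-05, -1.27493995e-03,
        1.56614292e-03, -6.80368924e-04, -3.04450390e-04]), 'joint_torque': array([-4.03893519e-04, -5.96464562e+01,  1.60796039e+00, -2.81188738e+01,
        1.25169702e-02,  9.50303511e-03,  3.22928167e-05]), 'tcp_pos': array([0.16281308, 0.65447551, 0.23832754]), 'eef_rot': array([-3.45611253e-05,  1.21579353e-01,  9.92581294e-01, -9.13944297e-04]), 'ft_force': array([ 0.53559991, -0.15051143, -0.56551688]), 'moment': array([-0.00920698,  0.01771679,  0.04435439]), 'opening': 0.08530067129404952}
scene 592.6185439229923 592.6185439229923 319.54360048513325 237.5118338586573 [[-0.12608269  0.99193195 -0.01319716]
 [ 0.7590869   0.08790441 -0.64502705]
 [-0.63866285 -0.09134453 -0.76404577]] [ 0.05897747 -0.40420276  1.6080932 ]
top 545.4270898269262 545.4270898269262 324.3232811394931 236.17575299234224 [[-0.01964506 -0.99979594  0.00470709]
 [-0.99160224  0.01888172 -0.12793932]
 [ 0.12782433 -0.00718093 -0.99177083]] [0.00859304 0.60701337 1.21225598]
```

View pics/scene0.png

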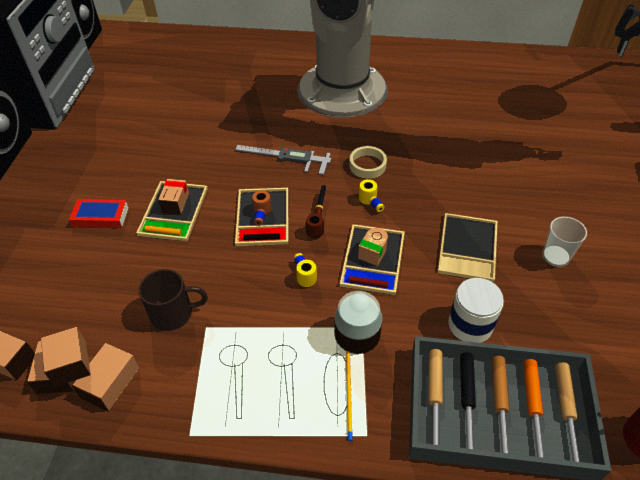

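View pics/top0.png

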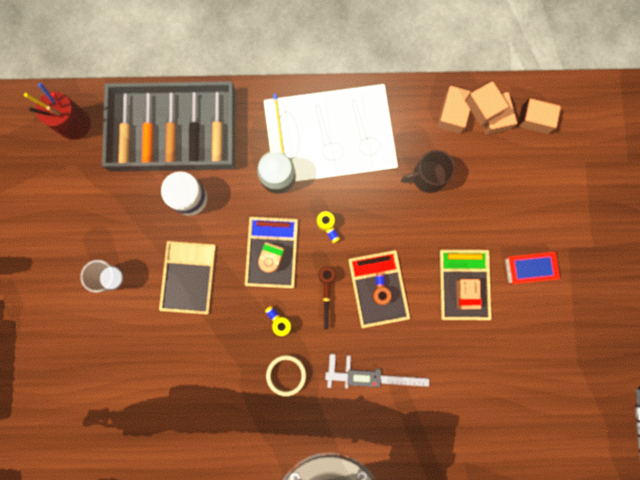

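Pieces and their look-alikes (top view pixels):
- **Blue-taped bowl:** brown bowl at (382,292) in the red tray. The yellow look-alikes are at (327,228) and (280,322), and the finished pipe is at (327,280).
- **Red-taped block:** (470,293) in the green tray. The red matchbox at (532,268) and the untaped blocks at (455–540,110) could be mistaken for it.
- **Green-taped block:** (270,257) in the blue tray.
- **Spare tray:** (187,278), with no card.

Next I'll check these in close crops.

```bash
python3 - <<'E'
import cv2,numpy as np
t=np.load("/tmp/top0.npz")["color"][:,:,::-1]
cv2.imwrite("pics/ct1.png",cv2.resize(t[205:340,225:425],None,fx=4,fy=4,interpolation=cv2.INTER_CUBIC))
a=cv2.resize(t[230:330,430:500],None,fx=5,fy=5,interpolation=cv2.INTER_CUBIC)
b=cv2.resize(t[230:330,150:220],None,fx=5,fy=5,interpolation=cv2.INTER_CUBIC)
cv2.imwrite("pics/ct2.png",np.hstack([b,a]))
s=np.load("/tmp/scene0.npz")["color"][:,:,::-1]
cv2.imwrite("pics/cs1.png",cv2.resize(s[170:300,130:330],None,fx=4,fy=4,interpolation=cv2.INTER_CUBIC))
cv2.imwrite("pics/cs2.png",cv2.resize(s[170:300,310:510],None,fx=4,fy=4,interpolation=cv2.INTER_CUBIC))
E
```

```text
(no output)
```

View pics/ct1.png

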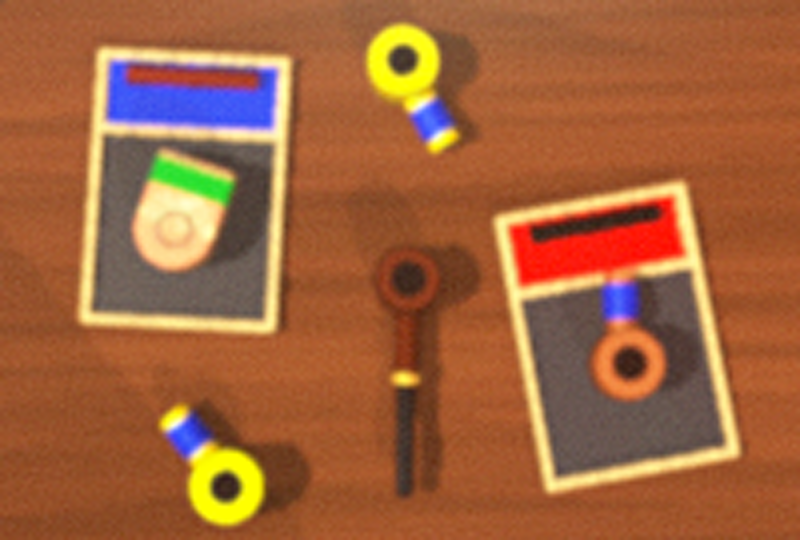

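View pics/ct2.png

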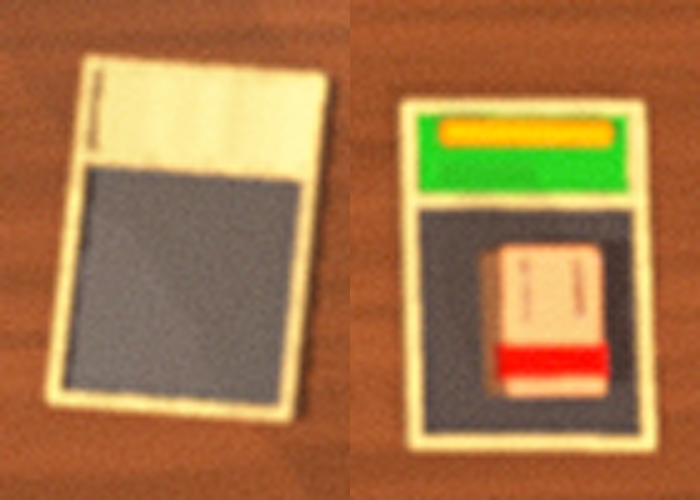

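View pics/cs1.png

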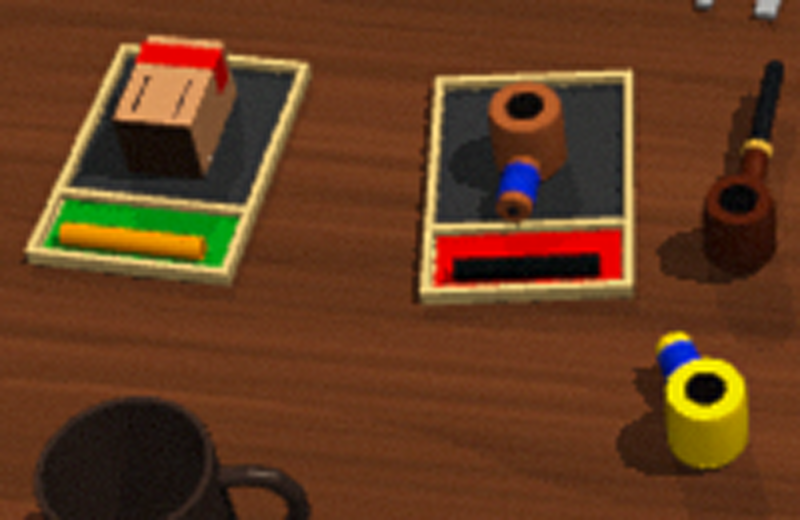

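View pics/cs2.png

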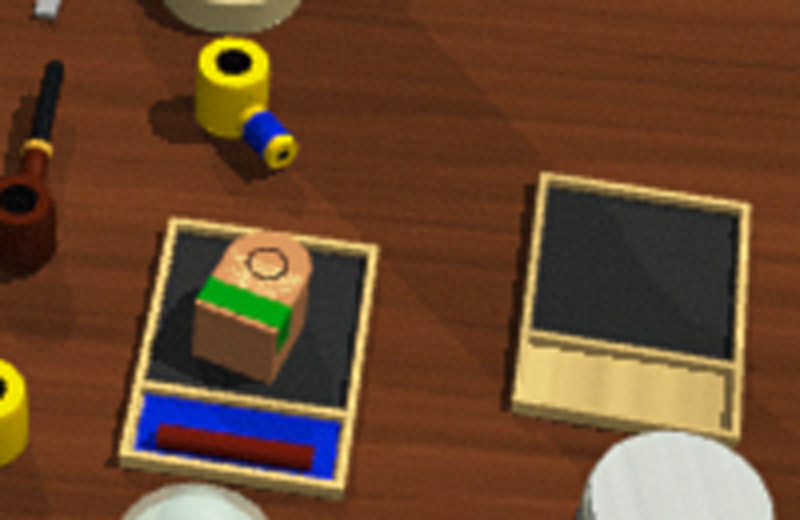

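Confirmed: the red block is in the green tray with its bark towards +x. The green block is in the blue tray with its half-round towards -x. The bowl is in the red tray with its shank towards the card. Now I'll measure.

```bash
cat > h.py <<'E'
import cv2,numpy as np
def W(c,uv,z):
    uv=np.asarray(uv,float).reshape(-1,2);R=c["R"];t=c["t"]
    d=np.c_[(uv[:,0]-c["cx"])/c["fx"],(uv[:,1]-c["cy"])/c["fy"],np.ones(len(uv))]@R
    o=-R.T@t; return (o+d*((z-o[2])/d[:,2])[:,None])[:,:2]
def P(c,X):
    q=c["R"]@np.asarray(X,float)+c["t"];return c["fx"]*q[0]/q[2]+c["cx"],c["fy"]*q[1]/q[2]+c["cy"]
def height(c):
    v,u=np.mgrid[0:480,0:640];D=c["depth"]
    p=np.stack([(u-c["cx"])/c["fx"]*D,(v-c["cy"])/c["fy"]*D,D],-1)
    return (p-c["t"])@c["R"]
def rect(xy):
    (cx,cy),(w,h),a=cv2.minAreaRect((xy*1000).astype(np.float32))
    if w<h: w,h,a=h,w,a+90
    return np.round([cx,cy,w,h,(a+90)%180-90],1)
E
python3 - <<'E'
from h import *
for n in("top","scene"):
    c=dict(np.load(f"/tmp/{n}0.npz"));hsv=cv2.cvtColor(c["color"],cv2.COLOR_RGB2HSV)
    cream=cv2.inRange(hsv,(14,40,110),(32,170,255))
    k,l,st,ce=cv2.connectedComponentsWithStats(cream)
    print(n,"cream")
    for i in range(1,k):
        if st[i,4]>150:
            v,u=np.where(l==i);h=cv2.convexHull(np.c_[u,v].astype(np.int32))[:,0]
            r=rect(W(c,h,.010))
            if 140<r[2]<180: print(st[i],ce[i].round(),r)
    X=height(c);
    print("depth0 frac",(c["depth"]==0).mean())
    for name,px in dict(red=(470,293),green=(270,257),bowl=(382,292)).items() if n=="top" else dict(red=(176,193),green=(375,243),bowl=(262,201)).items():
        m=np.zeros((480,640),bool);m[px[1]-28:px[1]+28,px[0]-28:px[0]+28]=1
        m&=(X[:,:,2]>.039)&(X[:,:,2]<.056)
        k,l,st,ce=cv2.connectedComponentsWithStats(m.astype(np.uint8));i=1+np.argmax(st[1:,4])
        m=l==i;v,u=np.where(m)
        z=.048 if name=="bowl" else .046
        h=cv2.convexHull(np.c_[u,v].astype(np.int32))[:,0]
        print(name,m.sum(),"medz",np.median(X[m][:,2]).round(4),"depthXY",rect(X[m][:,:2]),"hullray",rect(W(c,h,z)),
          "circ",[np.round(np.array(q)*1000,1) for q in cv2.minEnclosingCircle(W(c,h,z).astype(np.float32))])
E
```

```text
top cream
[ 244  216   55   73 1079] [271. 253.] [576.6 121.7 166.6 118.4  -4. ]
[ 159  241   57   74 1881] [188. 269.] [521.5 317.1 165.9 118.4  -5.1]
[ 439  249   53   72 1141] [465. 284.] [ 492.1 -327.7  164.5  118.5   -1.1]
[ 348  250   63   79 1062] [379. 289.] [ 486.5 -126.8  166.2  117.6    9.3]
[ 284  455   79   25 1267] [327. 469.] [ 92.9   9.6 173.3  51.1  88.8]
depth0 frac 0.003912760416666667
red 597 medz 0.0452 depthXY [ 469.9 -329.    65.4   45.8   -0.8] hullray [ 469.8 -328.    65.3   46.1   -0.7] circ [array([ 469.8, -328.8]), np.float64(39.0)]
green 495 medz 0.0451 depthXY [558.  122.1  61.3  45.2 -19.7] hullray [557.9 121.9  60.9  45.4 -19.6] circ [array([561.1, 120.6]), np.float64(34.1)]
bowl 250 medz 0.047 depthXY [ 469.2 -129.7   38.3   38.2   -1.5] hullray [ 469.1 -128.9   38.2   38.1   88.2] circ [array([ 468.9, -129.6]), np.float64(20.2)]
scene cream
[ 98   0  61  23 568] [131.  14.] [-285.3 -698.7  169.9  149.3   40.8]
[359  70  27  35 541] [374.  88.] [ -4.6  88.9 145.4  69.9 -18.8]
[136 181  72  60 776] [171. 215.] [ 495.2 -324.3  168.4  117.8   -1.4]
[235 187  54  59 807] [262. 219.] [ 489.6 -124.2  169.3  114.     9.3]
[ 438  213   60   70 1557] [468. 257.] [525.9 320.3 169.5 114.3  -5.3]
[ 339  224   66   70 1123] [373. 257.] [579.7 124.8 167.9 114.4  -4. ]
depth0 frac 0.0038899739583333334
red 496 medz 0.0456 depthXY [ 471.6 -326.4   71.6   46.3   -0.5] hullray [ 474.9 -324.3   74.5   48.5    1. ] circ [array([ 475.6, -324.6]), np.float64(42.4)]
green 529 medz 0.046 depthXY [560.3 124.8  65.5  46.2 -18. ] hullray [562.9 124.8  68.   47.  -19. ] circ [array([564.7, 124.6]), np.float64(35.9)]
bowl 241 medz 0.0473 depthXY [ 472.9 -127.5   40.5   39.5  -22.3] hullray [ 475.  -125.9   48.    38.8   11.5] circ [array([ 475. , -125.3]), np.float64(24.3)]
```

```bash
cat >> h.py <<'E'
def tool():
    from bench import read_state
    from scipy.spatial.transform import Rotation as Ro
    s=read_state();q=s["eef_rot"];M=Ro.from_quat([q[1],q[2],q[3],q[0]]).as_matrix()
    return s,M
def plan(x,y,z,ydeg=None):
    """target mm; ydeg = world heading wanted for tool y (mod 180)"""
    from scipy.spatial.transform import Rotation as Ro
    s,M=tool();cur=np.degrees(np.arctan2(M[1,1],M[0,1]));turn=0
    if ydeg is not None:
        d=(ydeg-cur+90)%180-90; turn=-d
    M2=M@Ro.from_euler('z',turn,degrees=True).as_matrix()
    d=M2.T@(np.array([x,y,z])/1000-s["tcp_pos"])*100
    print("t",s["t"].round(2) if hasattr(s["t"],"round") else s["t"],"tcp",(s["tcp_pos"]*1000).round(1),"ycur",cur.round(1),"TURN",round(turn,1),"LIN cm",d.round(2),"j7",s["joint_pos"][6].round(2),"F",s["ft_force"].round(1),"open",round(s["opening"]*1000,1),"tilt",M[2,2].round(4))
E
python3 - <<'E'
from h import *
for n,p in(("top",(382,292)),("scene",(262,201))):
    c=dict(np.load(f"/tmp/{n}0.npz"));hsv=cv2.cvtColor(c["color"],cv2.COLOR_RGB2HSV)
    m=cv2.inRange(hsv,(105,130,60),(130,255,255));k,l,st,ce=cv2.connectedComponentsWithStats(m)
    for i in range(1,k):
        if st[i,4]>20 and np.hypot(*(ce[i]-p))<30: print(n,st[i],ce[i],W(c,ce[i],.027))
plan(563,122,160,70.4)
E
```

```text
top [375 276  10   8  70] [379.97142857 279.62857143] [[ 0.50570466 -0.12888082]]
scene [254 211  11  10  71] [259.70422535 214.63380282] [[ 0.5049733  -0.12483979]]
t 0.1 tcp [162.8 654.5 238.4] ycur 76.0 TURN 5.6 LIN cm [-55.56 -36.73   7.92] j7 -0.08 F [1.1 0.3 0.1] open 85.7 tilt -1.0
```

>>> servo_tool --steps '[{"hand": 0, "linear": [0, 0, 0], "turn": 5.6}, {"hand": 0, "linear": [-1.7, -1.1, 0.2], "turn": 0}, {"hand": 0, "linear": [-3.4, -2.3, 0.4], "turn": 0}, {"hand": 0, "linear": [-3.4, -2.3, 0.4], "turn": 0}, {"hand": 0, "linear": [-3.4, -2.3, 0.4], "turn": 0}, {"hand": 0, "linear": [-3.4, -2.3, 0.4], "turn": 0}, {"hand": 0, "linear": [-3.4, -2.3, 0.4], "turn": 0}, {"hand": 0, "linear": [-3.4, -2.3, 0.4], "turn": 0}, {"hand": 0, "linear": [-3.4, -2.3, 0.4], "turn": 0}, {"hand": 0, "linear": [-3.4, -2.3, 0.4], "turn": 0}, {"hand": 0, "linear": [-3.4, -2.3, 0.4], "turn": 0}, {"hand": 0, "linear": [-3.4, -2.3, 0.4], "turn": 0}, {"hand": 0, "linear": [-3.4, -2.3, 0.4], "turn": 0}, {"hand": 0, "linear": [-3.4, -2.2, 0.4], "turn": 0}, {"hand": 0, "linear": [-3.4, -2.2, 0.4], "turn": 0}, {"hand": 0, "linear": [-3.4, -2.2, 0.4], "turn": 0}, {"hand": 0, "linear": [-3.4, -2.2, 0.4], "turn": 0}, {"hand": 0, "linear": [-1.7, -1.1, 0.2], "turn": 0}, {"hand": 0, "linear": [0, 0, 0], "turn": 0}, {"hand": 0, "linear": [0, 0, 0], "turn": 0}]'

```text
t: 2.1
tcp_pos: [0.5535, 0.1308, 0.1749]
eef_rot: [-0.001, 0.17, 0.985, -0.0]
ft_force: [-0.6, 0.1, -0.8]
opening: 0.0849
```

```bash
python3 -c "
from h import *
plan(563,122,80,70.4)
from bench import capture
c=capture('scene');cv2.imwrite('pics/s1.png',cv2.resize(c['color'][100:340,240:560,::-1],None,fx=2.5,fy=2.5))
c=capture('top');cv2.imwrite('pics/t1.png',cv2.resize(c['color'][150:350,170:420,::-1],None,fx=3,fy=3))
"
```

```text
t 2.1 tcp [553.5 130.8 174.9] ycur 70.4 TURN -0.0 LIN cm [-1.2  -0.51  9.49] j7 1.0 F [-0.6  0.1 -0.8] open 84.9 tilt -1.0
```

View pics/s1.png

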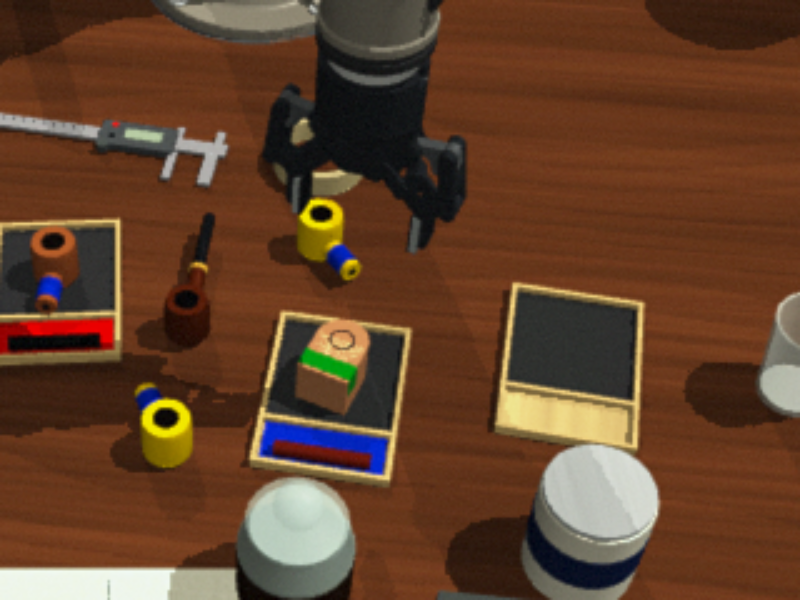

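>>> servo_tool --steps '[{"hand": 0, "linear": [-0.6, -0.25, 3], "turn": 0}, {"hand": 0, "linear": [-0.6, -0.26, 3.5], "turn": 0}, {"hand": 0, "linear": [0, 0, 3], "turn": 0}, {"hand": 0, "linear": [0, 0, 0], "turn": 0}, {"hand": 0, "linear": [0, 0, 0], "turn": 0}]'

```text
t: 2.7
tcp_pos: [0.5631, 0.1231, 0.0806]
eef_rot: [-0.0, 0.169, 0.986, 0.0]
ft_force: [-0.1, 0.3, 0.0]
opening: 0.0851
```

```bash
python3 -c "
from h import *
plan(563,122,24,70.4)
from bench import capture
c=capture('scene');cv2.imwrite('pics/s2.png',cv2.resize(c['color'][150:310,300:480,::-1],None,fx=3.7,fy=3.7))
c=capture('top');cv2.imwrite('pics/t2.png',cv2.resize(c['color'][180:350,170:420,::-1],None,fx=3,fy=3))
"
```

```text
t 2.7 tcp [563.1 123.1  80.6] ycur 70.5 TURN 0.1 LIN cm [-0.04 -0.11  5.66] j7 1.07 F [-0.1  0.3  0. ] open 85.1 tilt -1.0
```

View pics/s2.png

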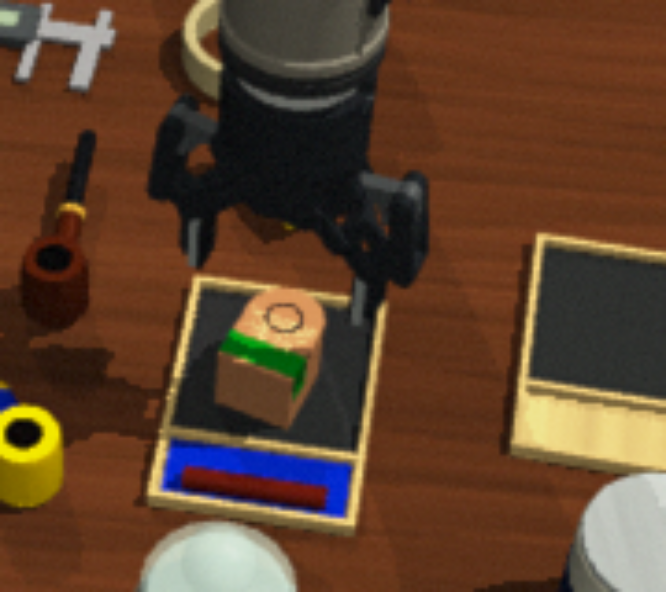

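View pics/t2.png

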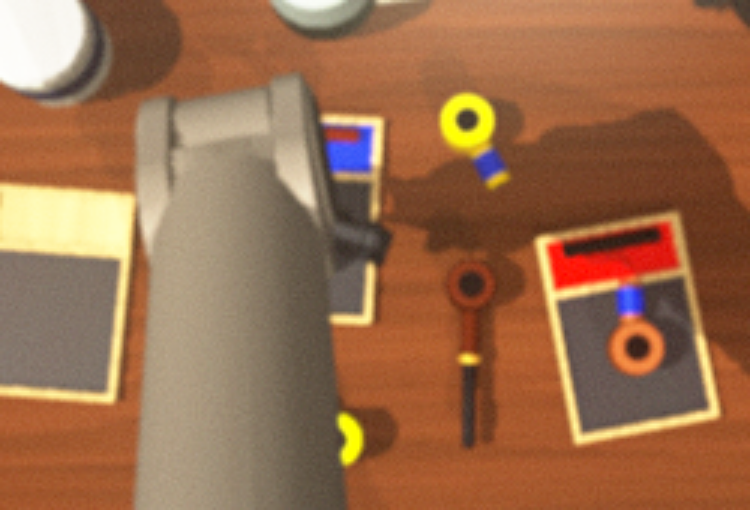

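The block sits between the fingers in the scene view. Descending to grip.

>>> servo_tool --steps '[{"hand": 0, "linear": [0, -0.1, 2], "turn": 0}, {"hand": 0, "linear": [0, 0, 2], "turn": 0}, {"hand": 0, "linear": [0, 0, 1.2], "turn": 0}, {"hand": 0, "linear": [0, 0, 0.8], "turn": 0}, {"hand": 0, "linear": [0, 0, 0], "turn": 0}, {"hand": 0, "linear": [0, 0, 0], "turn": 0}, {"hand": 1, "linear": [0, 0, 0], "turn": 0}, {"hand": 1, "linear": [0, 0, 0], "turn": 0}, {"hand": 1, "linear": [0, 0, 0], "turn": 0}, {"hand": 1, "linear": [0, 0, 0], "turn": 0}, {"hand": 1, "linear": [0, 0, 0], "turn": 0}, {"hand": 1, "linear": [0, 0, 0], "turn": 0}, {"hand": 1, "linear": [0, 0, 0], "turn": 0}, {"hand": 1, "linear": [0, 0, 0], "turn": 0}]'

```text
t: 4.2
tcp_pos: [0.5638, 0.1212, 0.0209]
eef_rot: [0.001, 0.17, 0.985, 0.0]
ft_force: [-0.4, 0.2, 6.2]
opening: 0.0436
```

```bash
python3 -c "
from h import *
plan(563,122,110,70.4)
from bench import capture
c=capture('scene');cv2.imwrite('pics/s3.png',cv2.resize(c['color'][150:310,300:480,::-1],None,fx=3.7,fy=3.7))
"
```

```text
t 4.2 tcp [563.8 121.2  20.9] ycur 70.4 TURN 0.0 LIN cm [ 0.09  0.06 -8.91] j7 1.09 F [-0.4  0.2  6.2] open 43.6 tilt -1.0
```

View pics/s3.png

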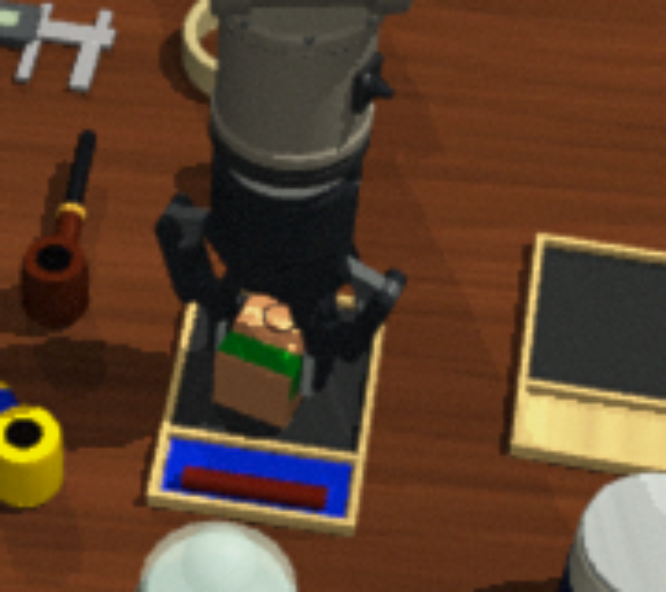

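The grip held: opening is 43.6 mm against a 44 mm block. Lifting.

>>> servo_tool --steps '[{"hand": 1, "linear": [0, 0, -1], "turn": 0}, {"hand": 1, "linear": [0, 0, -2.5], "turn": 0}, {"hand": 1, "linear": [0, 0, -3.5], "turn": 0}, {"hand": 1, "linear": [0, 0, -2], "turn": 0}, {"hand": 1, "linear": [0, 0, 0], "turn": 0}]'

```text
t: 4.75
tcp_pos: [0.5651, 0.1214, 0.1136]
eef_rot: [0.002, 0.17, 0.985, 0.001]
ft_force: [-0.0, -0.9, -0.4]
opening: 0.0429
```

```bash
python3 -c "
from h import *
plan(505.4,320,110,85)
"
```

```text
t 4.75 tcp [565.1 121.4 113.6] ycur 70.4 TURN -14.6 LIN cm [ 7.68 19.26  0.37] j7 1.06 F [-0.  -0.9 -0.4] open 42.9 tilt -1.0
```

>>> servo_tool --steps '[{"hand": 1, "linear": [0, 0, 0], "turn": -7.3}, {"hand": 1, "linear": [0, 0, 0], "turn": -7.3}, {"hand": 1, "linear": [0.7, 1.7, 0], "turn": 0}, {"hand": 1, "linear": [1.4, 3.5, 0], "turn": 0}, {"hand": 1, "linear": [1.4, 3.5, 0], "turn": 0}, {"hand": 1, "linear": [1.4, 3.5, 0], "turn": 0}, {"hand": 1, "linear": [1.4, 3.5, 0], "turn": 0}, {"hand": 1, "linear": [0.7, 2.4, 0], "turn": 0}, {"hand": 1, "linear": [0.7, 1.2, 0], "turn": 0}, {"hand": 1, "linear": [0, 0, 0], "turn": 0}, {"hand": 1, "linear": [0, 0, 0], "turn": 0}, {"hand": 1, "linear": [0, 0, 0], "turn": 0}]'

```text
t: 5.95
tcp_pos: [0.504, 0.3175, 0.1101]
eef_rot: [0.0, 0.045, 0.999, -0.001]
ft_force: [0.0, 0.5, -1.0]
opening: 0.0434
```

```bash
python3 -c "
from h import *
plan(505.4,320,22,85)
from bench import capture
c=capture('scene');cv2.imwrite('pics/s4.png',cv2.resize(c['color'][100:310,340:620,::-1],None,fx=2.8,fy=2.8))
"
```

```text
t 5.95 tcp [504.  317.5 110.1] ycur 84.9 TURN -0.1 LIN cm [-0.12  0.27  8.81] j7 0.91 F [ 0.   0.5 -1. ] open 43.4 tilt -1.0
```

View pics/s4.png

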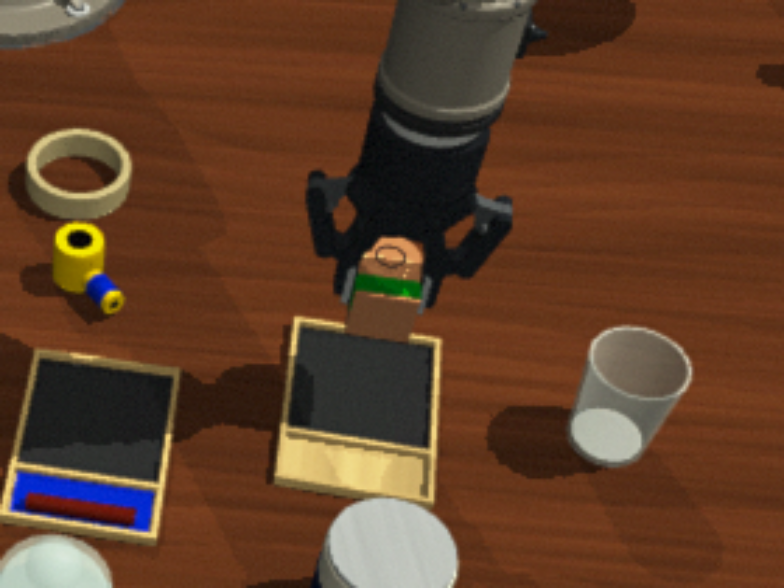

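>>> servo_tool --steps '[{"hand": 1, "linear": [-0.1, 0.3, 2], "turn": 0}, {"hand": 1, "linear": [0, 0, 3], "turn": 0}, {"hand": 1, "linear": [0, 0, 2], "turn": 0}, {"hand": 1, "linear": [0, 0, 1], "turn": 0}, {"hand": 1, "linear": [0, 0, 0.4], "turn": 0}, {"hand": 1, "linear": [0, 0, 0.2], "turn": 0}, {"hand": 1, "linear": [0, 0, 0.2], "turn": 0}, {"hand": 1, "linear": [0, 0, 0.05], "turn": 0}, {"hand": 1, "linear": [0, 0, 0], "turn": 0}, {"hand": 1, "linear": [0, 0, 0], "turn": 0}]'

```text
t: 7.0
tcp_pos: [0.5047, 0.3231, 0.0223]
eef_rot: [0.0, 0.043, 0.999, 0.0]
ft_force: [0.4, 0.2, -0.2]
opening: 0.0432
```

>>> servo_tool --steps '[{"hand": 1, "linear": [0, 0, 0.07], "turn": 0}, {"hand": 1, "linear": [0, 0, 0.07], "turn": 0}, {"hand": 1, "linear": [0, 0, 0], "turn": 0}, {"hand": 1, "linear": [0, 0, 0], "turn": 0}]'

```text
t: 7.4
tcp_pos: [0.5046, 0.323, 0.0209]
eef_rot: [0.0, 0.043, 0.999, 0.0]
ft_force: [-1.2, -0.6, 5.1]
opening: 0.0434
```

>>> servo_tool --steps '[{"hand": 0.3, "linear": [0, 0, 0], "turn": 0}, {"hand": 0.2, "linear": [0, 0, 0], "turn": 0}, {"hand": 0, "linear": [0, 0, 0], "turn": 0}, {"hand": 0, "linear": [0, 0, 0], "turn": 0}, {"hand": 0, "linear": [0, 0, 0], "turn": 0}, {"hand": 0, "linear": [0, 0, -1], "turn": 0}, {"hand": 0, "linear": [0, 0, -3], "turn": 0}, {"hand": 0, "linear": [0, 0, -4], "turn": 0}, {"hand": 0, "linear": [0, 0, -4], "turn": 0}, {"hand": 0, "linear": [0, 0, 0], "turn": 0}, {"hand": 0, "linear": [0, 0, 0], "turn": 0}]'

```text
t: 8.5
tcp_pos: [0.505, 0.3233, 0.1421]
eef_rot: [0.001, 0.043, 0.999, 0.001]
ft_force: [-0.5, 0.9, 0.2]
opening: 0.0854
```

```bash
python3 -c "
from h import *
plan(470,-128,145,92)
from bench import capture
c=capture('scene');cv2.imwrite('pics/s5.png',cv2.resize(c['color'][100:310,340:620,::-1],None,fx=2.8,fy=2.8))
"
```

```text
t 8.5 tcp [505.  323.3 142.1] ycur 85.0 TURN -7.0 LIN cm [  5.08 -44.98  -0.39] j7 0.9 F [-0.5  0.9  0.2] open 85.4 tilt -1.0
```

View pics/s5.png

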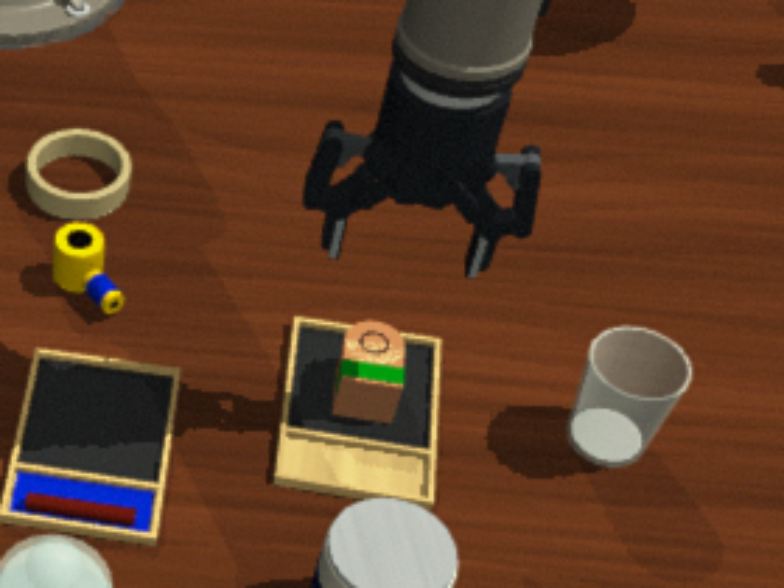

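The green block is parked upright in the spare bay, at (372,375) in the crop. Next, the bowl.

>>> servo_tool --steps '[{"hand": 0, "linear": [0, 0, 0], "turn": -7}, {"hand": 0, "linear": [0.2, -1.5, 0], "turn": 0}, {"hand": 0, "linear": [0.4, -3, 0], "turn": 0}, {"hand": 0, "linear": [0.4, -4, 0], "turn": 0}, {"hand": 0, "linear": [0.4, -4, 0], "turn": 0}, {"hand": 0, "linear": [0.4, -4, 0], "turn": 0}, {"hand": 0, "linear": [0.5, -4, 0], "turn": 0}, {"hand": 0, "linear": [0.5, -4, 0], "turn": 0}, {"hand": 0, "linear": [0.5, -4, 0], "turn": 0}, {"hand": 0, "linear": [0.5, -4, 0], "turn": 0}, {"hand": 0, "linear": [0.5, -4, 0], "turn": 0}, {"hand": 0, "linear": [0.4, -4, 0], "turn": 0}, {"hand": 0, "linear": [0.3, -3, 0], "turn": 0}, {"hand": 0, "linear": [0.1, -1.5, 0], "turn": 0}, {"hand": 0, "linear": [0, 0, 0], "turn": 0}, {"hand": 0, "linear": [0, 0, 0], "turn": 0}, {"hand": 0, "linear": [0, 0, 0], "turn": 0}]'

```text
t: 10.25
tcp_pos: [0.469, -0.1275, 0.1399]
eef_rot: [-0.001, -0.018, 1.0, 0.0]
ft_force: [0.5, 0.9, -0.0]
opening: 0.0855
```

```bash
python3 -c "
from h import *
plan(470,-128,22,92)
"
```

```text
t 10.25 tcp [ 469.  -127.5  139.9] ycur 92.1 TURN 0.1 LIN cm [-0.11 -0.06 11.79] j7 1.86 F [ 0.5  0.9 -0. ] open 85.5 tilt -1.0
```

>>> servo_tool --steps '[{"hand": 0, "linear": [-0.1, -0.1, 2], "turn": 0}, {"hand": 0, "linear": [0, 0, 3.5], "turn": 0}, {"hand": 0, "linear": [0, 0, 3.5], "turn": 0}, {"hand": 0, "linear": [0, 0, 2], "turn": 0}, {"hand": 0, "linear": [0, 0, 0.9], "turn": 0}, {"hand": 0, "linear": [0, 0, 0], "turn": 0}, {"hand": 0, "linear": [0, 0, 0], "turn": 0}, {"hand": 1, "linear": [0, 0, 0], "turn": 0}, {"hand": 1, "linear": [0, 0, 0], "turn": 0}, {"hand": 1, "linear": [0, 0, 0], "turn": 0}, {"hand": 1, "linear": [0, 0, 0], "turn": 0}, {"hand": 1, "linear": [0, 0, 0], "turn": 0}, {"hand": 1, "linear": [0, 0, 0], "turn": 0}, {"hand": 1, "linear": [0, 0, 0], "turn": 0}, {"hand": 1, "linear": [0, 0, 0], "turn": 0}]'

```text
t: 11.75
tcp_pos: [0.471, -0.1296, 0.0224]
eef_rot: [0.001, -0.018, 1.0, 0.0]
ft_force: [-1.5, 1.6, 9.5]
opening: 0.0397
```

```bash
python3 -c "
from h import *
plan(555,125,120,86)
from bench import capture
c=capture('scene');cv2.imwrite('pics/s6.png',cv2.resize(c['color'][100:260,180:380,::-1],None,fx=3.5,fy=3.5))
"
```

```text
t 11.75 tcp [ 471.  -129.6   22.4] ycur 92.0 TURN 6.0 LIN cm [-6.62 25.99 -9.75] j7 1.95 F [-1.5  1.6  9.5] open 39.7 tilt -1.0
```

View pics/s6.png

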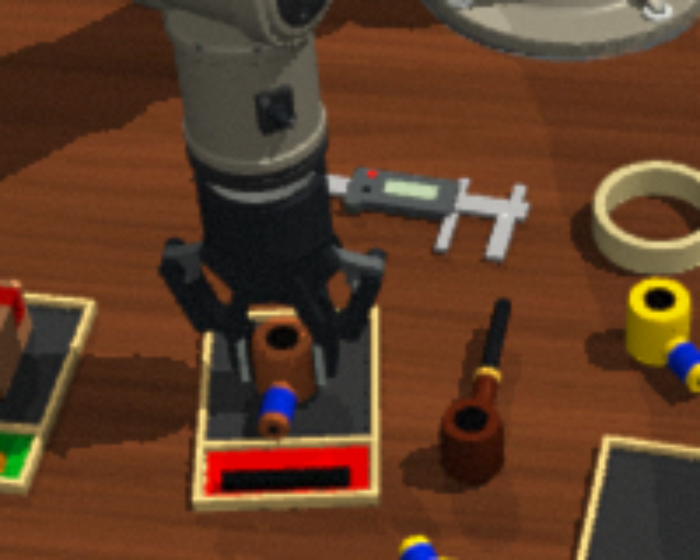

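Gripped: opening 39.7 mm against a 41 mm bowl. Lifting and carrying to the blue bay.

>>> servo_tool --steps '[{"hand": 1, "linear": [0, 0, -1], "turn": 0}, {"hand": 1, "linear": [0, 0, -2.5], "turn": 0}, {"hand": 1, "linear": [0, 0, -3.5], "turn": 0}, {"hand": 1, "linear": [0, 0, -2], "turn": 0}, {"hand": 1, "linear": [0, 0, 0], "turn": 0}, {"hand": 1, "linear": [0, 0, 0], "turn": 6}, {"hand": 1, "linear": [-0.4, 1.5, 0], "turn": 0}, {"hand": 1, "linear": [-0.9, 3.5, 0], "turn": 0}, {"hand": 1, "linear": [-0.9, 3.5, 0], "turn": 0}, {"hand": 1, "linear": [-0.9, 3.5, 0], "turn": 0}, {"hand": 1, "linear": [-0.9, 3.5, 0], "turn": 0}, {"hand": 1, "linear": [-0.9, 3.5, 0], "turn": 0}, {"hand": 1, "linear": [-0.9, 3.5, 0], "turn": 0}, {"hand": 1, "linear": [-0.5, 2, 0], "turn": 0}, {"hand": 1, "linear": [-0.3, 1.4, 0], "turn": 0}, {"hand": 1, "linear": [0, 0, 0], "turn": 0}, {"hand": 1, "linear": [0, 0, 0], "turn": 0}, {"hand": 1, "linear": [0, 0, 0], "turn": 0}]'

```text
t: 13.6
tcp_pos: [0.5538, 0.1221, 0.1112]
eef_rot: [-0.0, 0.036, 0.999, -0.001]
ft_force: [-0.0, 0.6, -0.1]
opening: 0.0394
```

```bash
python3 -c "
from h import *
plan(556,124.7,30,86)
from bench import capture
c=capture('scene');cv2.imwrite('pics/s7.png',cv2.resize(c['color'][140:310,280:480,::-1],None,fx=3.5,fy=3.5))
"
```

```text
t 13.6 tcp [553.8 122.1 111.2] ycur 85.9 TURN -0.1 LIN cm [-0.21  0.28  8.12] j7 1.32 F [-0.   0.6 -0.1] open 39.4 tilt -1.0
```

View pics/s7.png

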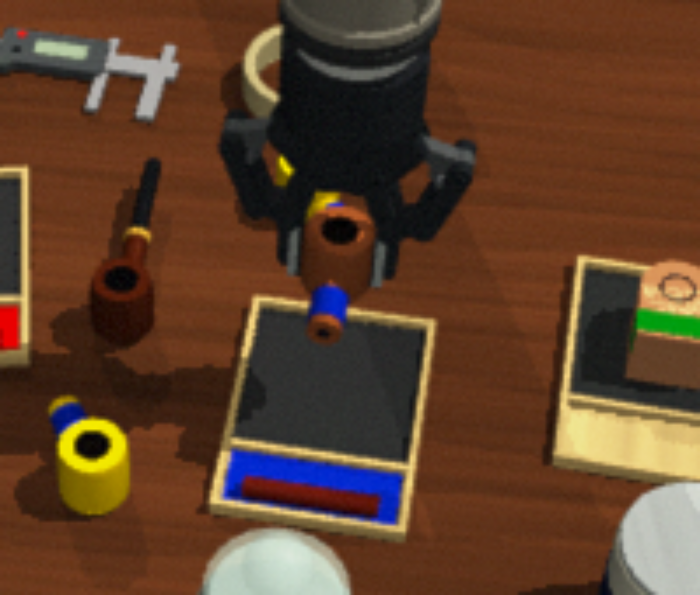

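>>> servo_tool --steps '[{"hand": 1, "linear": [0, 0, 2], "turn": 0}, {"hand": 1, "linear": [0, 0, 3], "turn": 0}, {"hand": 1, "linear": [0, 0, 2], "turn": 0}, {"hand": 1, "linear": [0, 0, 0.8], "turn": 0}, {"hand": 1, "linear": [0, 0, 0], "turn": 0}, {"hand": 1, "linear": [0, 0, 0], "turn": 0}, {"hand": 1, "linear": [0, 0, 0], "turn": 0}]'

```text
t: 14.35
tcp_pos: [0.5551, 0.1242, 0.0346]
eef_rot: [0.001, 0.035, 0.999, 0.0]
ft_force: [-0.1, -0.3, -0.4]
opening: 0.0394
```

```bash
python3 -c "
from h import *
plan(556,124.7,22.4,86)
"
```

```text
t 14.35 tcp [555.1 124.2  34.6] ycur 86.0 TURN 0.0 LIN cm [-0.08  0.05  1.22] j7 1.35 F [-0.1 -0.3 -0.4] open 39.4 tilt -1.0
```

>>> servo_tool --steps '[{"hand": 1, "linear": [0, 0, 0.4], "turn": 0}, {"hand": 1, "linear": [0, 0, 0.3], "turn": 0}, {"hand": 1, "linear": [0, 0, 0.2], "turn": 0}, {"hand": 1, "linear": [0, 0, 0.15], "turn": 0}, {"hand": 1, "linear": [0, 0, 0.1], "turn": 0}, {"hand": 1, "linear": [0, 0, 0], "turn": 0}, {"hand": 1, "linear": [0, 0, 0], "turn": 0}, {"hand": 1, "linear": [0, 0, 0], "turn": 0}]'

```text
t: 15.15
tcp_pos: [0.5541, 0.1242, 0.0225]
eef_rot: [-0.0, 0.035, 0.999, 0.0]
ft_force: [-2.2, -0.5, 6.7]
opening: 0.0394
```

>>> servo_tool --steps '[{"hand": 0.35, "linear": [0, 0, 0], "turn": 0}, {"hand": 0.2, "linear": [0, 0, 0], "turn": 0}, {"hand": 0, "linear": [0, 0, 0], "turn": 0}, {"hand": 0, "linear": [0, 0, 0], "turn": 0}, {"hand": 0, "linear": [0, 0, 0], "turn": 0}, {"hand": 0, "linear": [0, 0, -1], "turn": 0}, {"hand": 0, "linear": [0, 0, -3], "turn": 0}, {"hand": 0, "linear": [0, 0, -4], "turn": 0}, {"hand": 0, "linear": [0, 0, -4], "turn": 0}, {"hand": 0, "linear": [0, 0, 0], "turn": 0}, {"hand": 0, "linear": [0, 0, 0], "turn": 0}]'

```text
t: 16.25
tcp_pos: [0.5549, 0.1245, 0.1435]
eef_rot: [0.001, 0.035, 0.999, 0.001]
ft_force: [-0.4, 0.2, -0.2]
opening: 0.0857
```

```bash
python3 -c "
from h import *
plan(471,-327,140,89)
from bench import capture
c=capture('scene');cv2.imwrite('pics/s8.png',cv2.resize(c['color'][140:310,280:480,::-1],None,fx=3.5,fy=3.5))
"
```

```text
t 16.25 tcp [554.9 124.5 143.5] ycur 86.0 TURN -3.0 LIN cm [  7.6  -45.29   0.27] j7 1.31 F [-0.4  0.2 -0.2] open 85.7 tilt -1.0
```

View pics/s8.png

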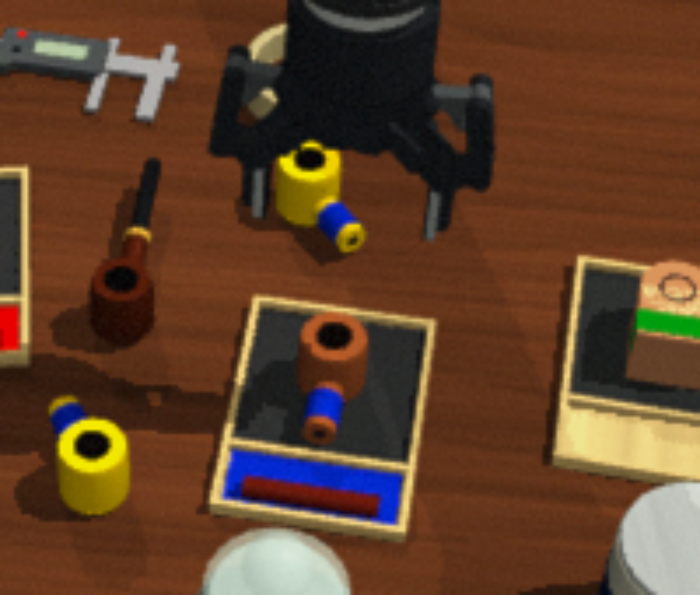

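The bowl stands upright in the blue bay. Next, the red block in the green tray.

>>> servo_tool --steps '[{"hand": 0, "linear": [0, 0, 0], "turn": -3}, {"hand": 0, "linear": [0.3, -1.5, 0], "turn": 0}, {"hand": 0, "linear": [0.5, -3, 0], "turn": 0}, {"hand": 0, "linear": [0.6, -4, 0], "turn": 0}, {"hand": 0, "linear": [0.7, -4, 0], "turn": 0}, {"hand": 0, "linear": [0.7, -4, 0], "turn": 0}, {"hand": 0, "linear": [0.7, -4, 0], "turn": 0}, {"hand": 0, "linear": [0.7, -4, 0], "turn": 0}, {"hand": 0, "linear": [0.7, -4, 0], "turn": 0}, {"hand": 0, "linear": [0.7, -4, 0], "turn": 0}, {"hand": 0, "linear": [0.7, -4, 0], "turn": 0}, {"hand": 0, "linear": [0.6, -4, 0], "turn": 0}, {"hand": 0, "linear": [0.5, -3.3, 0], "turn": 0}, {"hand": 0, "linear": [0.2, -1.5, 0], "turn": 0}, {"hand": 0, "linear": [0, 0, 0], "turn": 0}, {"hand": 0, "linear": [0, 0, 0], "turn": 0}, {"hand": 0, "linear": [0, 0, 0], "turn": 0}, {"hand": 0, "linear": [0, 0, 0], "turn": 0}]'

```text
t: 18.1
tcp_pos: [0.4712, -0.3256, 0.1417]
eef_rot: [-0.0, 0.007, 1.0, 0.001]
ft_force: [-0.0, -0.1, -0.1]
opening: 0.0851
```

```bash
python3 -c "
from h import *
plan(471,-327,21,89)
"
```

```text
t 18.1 tcp [ 471.2 -325.6  141.7] ycur 89.2 TURN 0.2 LIN cm [ 1.000e-02 -1.500e-01  1.207e+01] j7 2.24 F [-0.  -0.1 -0.1] open 85.1 tilt -1.0
```

>>> servo_tool --steps '[{"hand": 0, "linear": [0, -0.1, 2], "turn": 0}, {"hand": 0, "linear": [0, 0, 3.5], "turn": 0}, {"hand": 0, "linear": [0, 0, 3.5], "turn": 0}, {"hand": 0, "linear": [0, 0, 2], "turn": 0}, {"hand": 0, "linear": [0, 0, 1.1], "turn": 0}, {"hand": 0, "linear": [0, 0, 0], "turn": 0}, {"hand": 0, "linear": [0, 0, 0], "turn": 0}, {"hand": 1, "linear": [0, 0, 0], "turn": 0}, {"hand": 1, "linear": [0, 0, 0], "turn": 0}, {"hand": 1, "linear": [0, 0, 0], "turn": 0}, {"hand": 1, "linear": [0, 0, 0], "turn": 0}, {"hand": 1, "linear": [0, 0, 0], "turn": 0}, {"hand": 1, "linear": [0, 0, 0], "turn": 0}, {"hand": 1, "linear": [0, 0, 0], "turn": 0}, {"hand": 1, "linear": [0, 0, 0], "turn": 0}]'

```text
t: 19.6
tcp_pos: [0.4712, -0.3289, 0.0219]
eef_rot: [0.001, 0.009, 1.0, -0.0]
ft_force: [-0.4, -0.3, 6.9]
opening: 0.043
```

```bash
python3 -c "
from h import *
plan(466.3,-129,110,99)
from bench import capture
c=capture('scene');cv2.imwrite('pics/s9.png',cv2.resize(c['color'][100:260,80:280,::-1],None,fx=3.5,fy=3.5))
"
```

```text
t 19.6 tcp [ 471.2 -328.9   21.9] ycur 89.0 TURN -10.0 LIN cm [-2.65 19.81 -8.83] j7 2.31 F [-0.4 -0.3  6.9] open 43.0 tilt -1.0
```

View pics/s9.png

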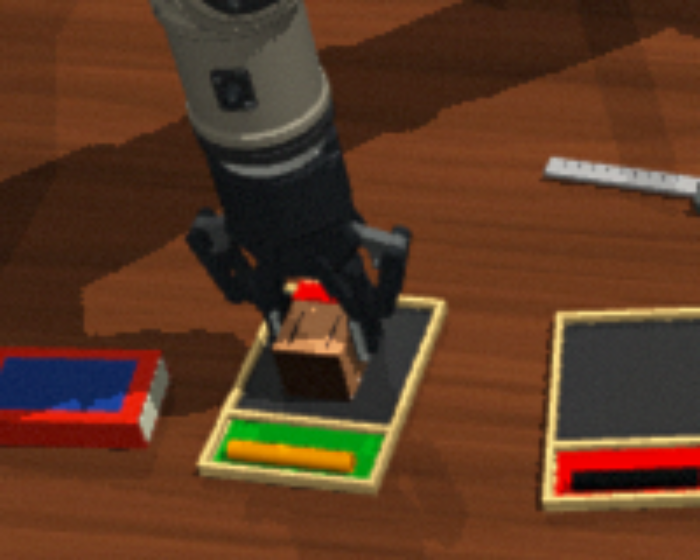

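>>> servo_tool --steps '[{"hand": 1, "linear": [0, 0, -1], "turn": 0}, {"hand": 1, "linear": [0, 0, -2.5], "turn": 0}, {"hand": 1, "linear": [0, 0, -3.5], "turn": 0}, {"hand": 1, "linear": [0, 0, -2], "turn": 0}, {"hand": 1, "linear": [0, 0, 0], "turn": 0}, {"hand": 1, "linear": [0, 0, 0], "turn": -5}, {"hand": 1, "linear": [0, 0, 0], "turn": -5}, {"hand": 1, "linear": [-0.2, 1.5, 0], "turn": 0}, {"hand": 1, "linear": [-0.5, 3.5, 0], "turn": 0}, {"hand": 1, "linear": [-0.5, 3.5, 0], "turn": 0}, {"hand": 1, "linear": [-0.5, 3.5, 0], "turn": 0}, {"hand": 1, "linear": [-0.5, 3.5, 0], "turn": 0}, {"hand": 1, "linear": [-0.3, 2.5, 0], "turn": 0}, {"hand": 1, "linear": [-0.2, 1.5, 0], "turn": 0}, {"hand": 1, "linear": [0, 0.2, 0], "turn": 0}, {"hand": 1, "linear": [0, 0, 0], "turn": 0}, {"hand": 1, "linear": [0, 0, 0], "turn": 0}, {"hand": 1, "linear": [0, 0, 0], "turn": 0}, {"hand": 1, "linear": [0, 0, 0], "turn": 0}]'

```text
t: 21.55
tcp_pos: [0.4662, -0.1306, 0.1108]
eef_rot: [-0.0, -0.078, 0.997, -0.0]
ft_force: [0.4, 0.0, -0.7]
opening: 0.0434
```

```bash
python3 -c "
from h import *
plan(466,-130.2,34,99.3)
from bench import capture
c=capture('scene');cv2.imwrite('pics/s10.png',cv2.resize(c['color'][100:260,160:360,::-1],None,fx=3.5,fy=3.5))
"
```

```text
t 21.55 tcp [ 466.2 -130.6  110.8] ycur 98.9 TURN -0.4 LIN cm [0.01 0.04 7.68] j7 2.02 F [ 0.4  0.  -0.7] open 43.4 tilt -1.0
```

View pics/s10.png

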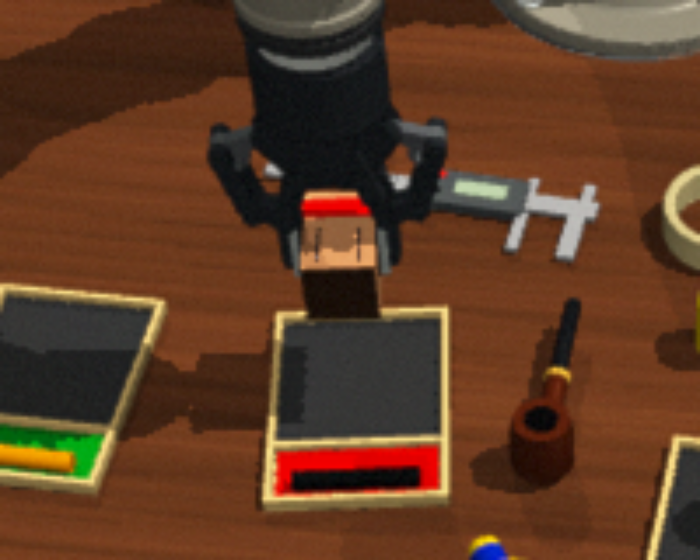

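The block is held over the red bay. Lowering towards 21.9 mm, the height it was gripped at.

>>> servo_tool --steps '[{"hand": 1, "linear": [0, 0, 2], "turn": 0}, {"hand": 1, "linear": [0, 0, 3], "turn": 0}, {"hand": 1, "linear": [0, 0, 2], "turn": 0}, {"hand": 1, "linear": [0, 0, 0.8], "turn": 0}, {"hand": 1, "linear": [0, 0, 0.4], "turn": 0}, {"hand": 1, "linear": [0, 0, 0.2], "turn": 0}, {"hand": 1, "linear": [0, 0, 0.1], "turn": 0}, {"hand": 1, "linear": [0, 0, 0.1], "turn": 0}, {"hand": 1, "linear": [0, 0, 0.1], "turn": 0}, {"hand": 1, "linear": [0, 0, 0], "turn": 0}, {"hand": 1, "linear": [0, 0, 0], "turn": 0}, {"hand": 1, "linear": [0, 0, 0], "turn": 0}]'

```text
t: 22.8
tcp_pos: [0.4664, -0.1297, 0.024]
eef_rot: [0.0, -0.079, 0.997, -0.0]
ft_force: [0.6, -0.2, -1.8]
opening: 0.043
```

>>> servo_tool --steps '[{"hand": 1, "linear": [0, 0, 0.1], "turn": 0}, {"hand": 1, "linear": [0, 0, 0.07], "turn": 0}, {"hand": 1, "linear": [0, 0, 0.05], "turn": 0}, {"hand": 1, "linear": [0, 0, 0], "turn": 0}, {"hand": 1, "linear": [0, 0, 0], "turn": 0}]'

```text
t: 23.3
tcp_pos: [0.4663, -0.1296, 0.0219]
eef_rot: [-0.0, -0.079, 0.997, 0.0]
ft_force: [-1.5, 0.1, 4.0]
opening: 0.0432
```

Contact at 4 N. Releasing and raising.

>>> servo_tool --steps '[{"hand": 0.3, "linear": [0, 0, 0], "turn": 0}, {"hand": 0.2, "linear": [0, 0, 0], "turn": 0}, {"hand": 0, "linear": [0, 0, 0], "turn": 0}, {"hand": 0, "linear": [0, 0, 0], "turn": 0}, {"hand": 0, "linear": [0, 0, 0], "turn": 0}, {"hand": 0, "linear": [0, 0, -1], "turn": 0}, {"hand": 0, "linear": [0, 0, -3], "turn": 0}, {"hand": 0, "linear": [0, 0, -4], "turn": 0}, {"hand": 0, "linear": [0, 0, -4], "turn": 0}, {"hand": 0, "linear": [0, 0, 0], "turn": 0}, {"hand": 0, "linear": [0, 0, 0], "turn": 0}]'

```text
t: 24.4
tcp_pos: [0.4669, -0.1296, 0.1431]
eef_rot: [0.001, -0.079, 0.997, -0.0]
ft_force: [-1.1, -0.4, 0.3]
opening: 0.0853
```

```bash
python3 - <<'E'
from h import *
from bench import capture
c=capture('top');np.savez('/tmp/top2.npz',**c)
cv2.imwrite('pics/t10.png',cv2.resize(c['color'][180:350,140:400,::-1],None,fx=3,fy=3))
X=height(c)
for name,px in dict(green=(190,278),bowl=(270,260)).items():
    m=np.zeros((480,640),bool);m[px[1]-28:px[1]+28,px[0]-28:px[0]+28]=1
    m&=(X[:,:,2]>.039)&(X[:,:,2]<.056)
    v,u=np.where(m);z=.048 if name=="bowl" else .046
    print(name,len(u),u.mean(),v.mean(),rect(W(c,np.c_[u,v],z)))
plan(505,321,140,85)
E
```

```text
green 514 181.64591439688715 285.39299610894943 [498.8 320.9  61.9  46.1  -6.1]
bowl 245 269.66938775510204 261.1183673469388 [ 5.506e+02  1.221e+02  3.860e+01  3.850e+01 -5.000e-01]
t 24.45 tcp [ 466.  -129.5  141.9] ycur 99.0 TURN 14.0 LIN cm [4.000e-02 4.522e+01 2.000e-01] j7 2.0 F [-0.5  1.1 -0.1] open 85.5 tilt -1.0
```

View pics/t10.png

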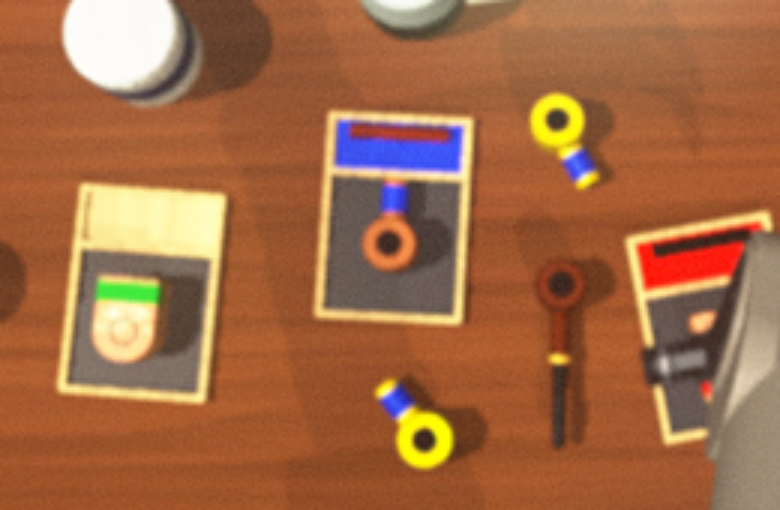

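The bowl stands in the blue bay about 4 mm from its centre. The green block is parked at (499,321). Going to pick it up.

>>> servo_tool --steps '[{"hand": 0, "linear": [0, 0, 0], "turn": 7}, {"hand": 0, "linear": [0, 0, 0], "turn": 7}, {"hand": 0, "linear": [0, 1.5, 0], "turn": 0}, {"hand": 0, "linear": [0, 3, 0], "turn": 0}, {"hand": 0, "linear": [0, 4, 0], "turn": 0}, {"hand": 0, "linear": [0, 4, 0], "turn": 0}, {"hand": 0, "linear": [0, 4, 0], "turn": 0}, {"hand": 0, "linear": [0, 4, 0], "turn": 0}, {"hand": 0, "linear": [0, 4, 0], "turn": 0}, {"hand": 0, "linear": [0, 4, 0], "turn": 0}, {"hand": 0, "linear": [0, 4, 0], "turn": 0}, {"hand": 0, "linear": [0, 4, 0], "turn": 0}, {"hand": 0, "linear": [0, 4, 0], "turn": 0}, {"hand": 0, "linear": [0, 3.3, 0], "turn": 0}, {"hand": 0, "linear": [0, 1.5, 0], "turn": 0}, {"hand": 0, "linear": [0, 0, 0], "turn": 0}, {"hand": 0, "linear": [0, 0, 0], "turn": 0}, {"hand": 0, "linear": [0, 0, 0], "turn": 0}, {"hand": 0, "linear": [0, 0, 0], "turn": 0}]'

```text
t: 26.35
tcp_pos: [0.5059, 0.3196, 0.1417]
eef_rot: [-0.0, 0.045, 0.999, -0.0]
ft_force: [-0.0, -0.5, -0.9]
opening: 0.0852
```

```bash
python3 -c "
from h import *
plan(504,322.5,20.5,85)
"
```

```text
t 26.35 tcp [505.9 319.6 141.7] ycur 84.9 TURN -0.1 LIN cm [ 0.21  0.29 12.12] j7 0.93 F [-0.  -0.5 -0.9] open 85.2 tilt -1.0
```

>>> servo_tool --steps '[{"hand": 0, "linear": [0.2, 0.2, 2], "turn": 0}, {"hand": 0, "linear": [0, 0, 3.5], "turn": 0}, {"hand": 0, "linear": [0, 0, 3.5], "turn": 0}, {"hand": 0, "linear": [0, 0, 2], "turn": 0}, {"hand": 0, "linear": [0, 0, 1.1], "turn": 0}, {"hand": 0, "linear": [0, 0, 0], "turn": 0}, {"hand": 0, "linear": [0, 0, 0], "turn": 0}, {"hand": 1, "linear": [0, 0, 0], "turn": 0}, {"hand": 1, "linear": [0, 0, 0], "turn": 0}, {"hand": 1, "linear": [0, 0, 0], "turn": 0}, {"hand": 1, "linear": [0, 0, 0], "turn": 0}, {"hand": 1, "linear": [0, 0, 0], "turn": 0}, {"hand": 1, "linear": [0, 0, 0], "turn": 0}, {"hand": 1, "linear": [0, 0, 0], "turn": 0}, {"hand": 1, "linear": [0, 0, 0], "turn": 0}]'

```text
t: 27.85
tcp_pos: [0.5044, 0.3244, 0.0217]
eef_rot: [0.001, 0.043, 0.999, 0.001]
ft_force: [-0.3, -0.1, 6.9]
opening: 0.0435
```

>>> servo_tool --steps '[{"hand": 1, "linear": [0, 0, -1], "turn": 0}, {"hand": 1, "linear": [0, 0, -2.5], "turn": 0}, {"hand": 1, "linear": [0, 0, -3.5], "turn": 0}, {"hand": 1, "linear": [0, 0, -4], "turn": 0}, {"hand": 1, "linear": [0, 0, -1], "turn": 0}, {"hand": 1, "linear": [0, 0, 0], "turn": 0}]'

```text
t: 28.45
tcp_pos: [0.5047, 0.3245, 0.143]
eef_rot: [0.001, 0.043, 0.999, 0.001]
ft_force: [0.7, 0.1, -0.8]
opening: 0.0433
```

```bash
python3 -c "
from h import *
plan(475,-328,140,89)
from bench import capture
c=capture('scene');cv2.imwrite('pics/s11.png',cv2.resize(c['color'][100:310,340:620,::-1],None,fx=2.8,fy=2.8))
"
```

```text
t 28.45 tcp [504.7 324.5 143. ] ycur 85.0 TURN -4.0 LIN cm [  1.83 -65.29   0.11] j7 0.92 F [ 0.7  0.1 -0.8] open 43.3 tilt -1.0
```

View pics/s11.png

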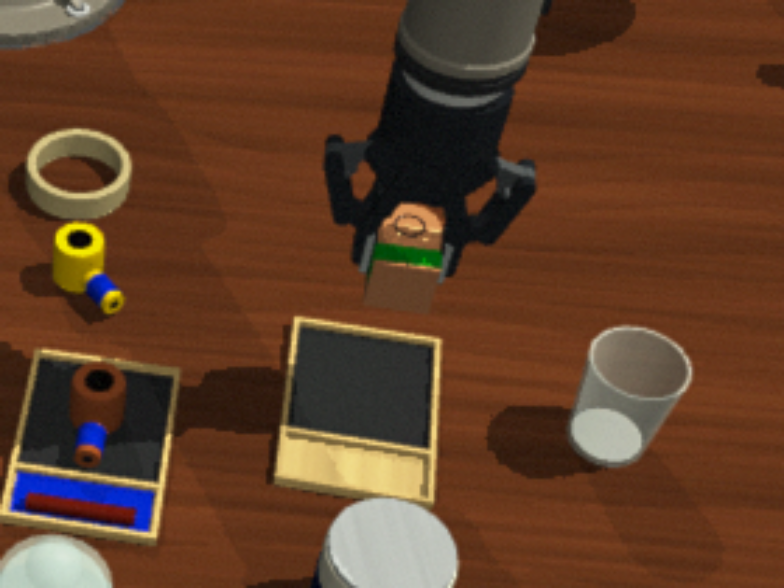

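>>> servo_tool --steps '[{"hand": 1, "linear": [0, 0, 0], "turn": -4}, {"hand": 1, "linear": [0, -1.5, 0], "turn": 0}, {"hand": 1, "linear": [0.1, -3, 0], "turn": 0}, {"hand": 1, "linear": [0.1, -4, 0], "turn": 0}, {"hand": 1, "linear": [0.1, -4, 0], "turn": 0}, {"hand": 1, "linear": [0.1, -4, 0], "turn": 0}, {"hand": 1, "linear": [0.1, -4, 0], "turn": 0}, {"hand": 1, "linear": [0.1, -4, 0], "turn": 0}, {"hand": 1, "linear": [0.1, -4, 0], "turn": 0}, {"hand": 1, "linear": [0.1, -4, 0], "turn": 0}, {"hand": 1, "linear": [0.1, -4, 0], "turn": 0}, {"hand": 1, "linear": [0.1, -4, 0], "turn": 0}, {"hand": 1, "linear": [0.1, -4, 0], "turn": 0}, {"hand": 1, "linear": [0.1, -4, 0], "turn": 0}, {"hand": 1, "linear": [0.1, -4, 0], "turn": 0}, {"hand": 1, "linear": [0.1, -4, 0], "turn": 0}, {"hand": 1, "linear": [0.1, -4, 0], "turn": 0}, {"hand": 1, "linear": [0.1, -3.3, 0], "turn": 0}, {"hand": 1, "linear": [0.1, -1.5, 0], "turn": 0}, {"hand": 1, "linear": [0, 0, 0], "turn": 0}]'

```text
t: 30.5
tcp_pos: [0.4733, -0.3313, 0.1397]
eef_rot: [-0.001, 0.011, 1.0, -0.0]
ft_force: [-0.3, 1.1, -0.7]
opening: 0.0431
```

>>> servo_tool --steps '[{"hand": 1, "linear": [0, 0, 0], "turn": 0}, {"hand": 1, "linear": [0, 0, 0], "turn": 0}, {"hand": 1, "linear": [0, 0, 0], "turn": 0}]'

```text
t: 30.8
tcp_pos: [0.4761, -0.3269, 0.1405]
eef_rot: [-0.0, 0.007, 1.0, 0.001]
ft_force: [0.5, -0.0, -0.4]
opening: 0.043
```

```bash
python3 -c "
from h import *
plan(475.5,-328,32,91-2)
from bench import capture
c=capture('scene');cv2.imwrite('pics/s12.png',cv2.resize(c['color'][100:260,80:280,::-1],None,fx=3.5,fy=3.5))
"
```

```text
t 30.8 tcp [ 476.1 -326.9  140.5] ycur 89.2 TURN 0.2 LIN cm [ 0.06 -0.12 10.85] j7 2.24 F [ 0.5 -0.  -0.4] open 43.0 tilt -1.0
```

View pics/s12.png

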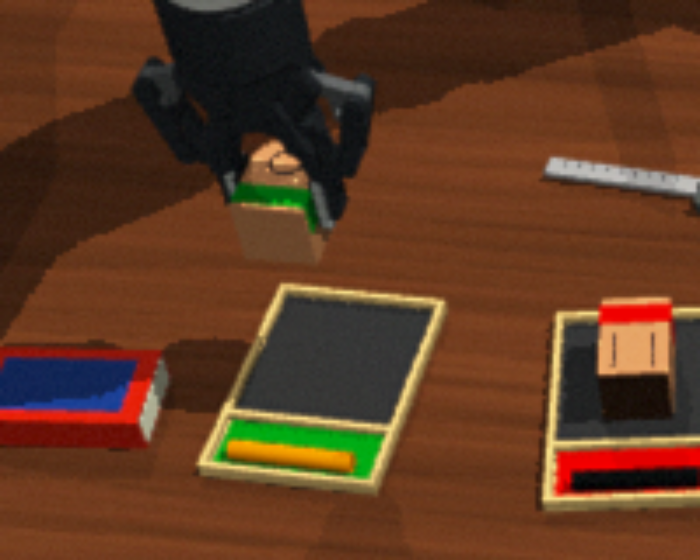

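>>> servo_tool --steps '[{"hand": 1, "linear": [0, -0.1, 2], "turn": 0}, {"hand": 1, "linear": [0, 0, 3], "turn": 0}, {"hand": 1, "linear": [0, 0, 3], "turn": 0}, {"hand": 1, "linear": [0, 0, 2], "turn": 0}, {"hand": 1, "linear": [0, 0, 0.8], "turn": 0}, {"hand": 1, "linear": [0, 0, 0.4], "turn": 0}, {"hand": 1, "linear": [0, 0, 0.2], "turn": 0}, {"hand": 1, "linear": [0, 0, 0.1], "turn": 0}, {"hand": 1, "linear": [0, 0, 0], "turn": 0}, {"hand": 1, "linear": [0, 0, 0], "turn": 0}, {"hand": 1, "linear": [0, 0, 0], "turn": 0}]'

```text
t: 31.95
tcp_pos: [0.4759, -0.3299, 0.0261]
eef_rot: [0.0, 0.008, 1.0, -0.0]
ft_force: [-0.7, 0.1, -1.5]
opening: 0.0435
```

>>> servo_tool --steps '[{"hand": 1, "linear": [0, 0.1, 0.1], "turn": 0}, {"hand": 1, "linear": [0, 0.1, 0.1], "turn": 0}, {"hand": 1, "linear": [0, 0, 0.1], "turn": 0}, {"hand": 1, "linear": [0, 0, 0.07], "turn": 0}, {"hand": 1, "linear": [0, 0, 0.07], "turn": 0}, {"hand": 1, "linear": [0, 0, 0], "turn": 0}, {"hand": 1, "linear": [0, 0, 0], "turn": 0}]'

```text
t: 32.65
tcp_pos: [0.4756, -0.3277, 0.0217]
eef_rot: [-0.0, 0.008, 1.0, 0.0]
ft_force: [-1.8, 1.0, 5.5]
opening: 0.0432
```

Contact at 5.5 N. Releasing, raising and moving back out of the top camera's view.

>>> servo_tool --steps '[{"hand": 0.3, "linear": [0, 0, 0], "turn": 0}, {"hand": 0.2, "linear": [0, 0, 0], "turn": 0}, {"hand": 0, "linear": [0, 0, 0], "turn": 0}, {"hand": 0, "linear": [0, 0, 0], "turn": 0}, {"hand": 0, "linear": [0, 0, 0], "turn": 0}, {"hand": 0, "linear": [0, 0, -1], "turn": 0}, {"hand": 0, "linear": [0, 0, -3], "turn": 0}, {"hand": 0, "linear": [0, 0, -4], "turn": 0}, {"hand": 0, "linear": [0, 0, -4], "turn": 0}, {"hand": 0, "linear": [0, 0, -3], "turn": 0}, {"hand": 0, "linear": [0, -2, 0], "turn": 0}, {"hand": 0, "linear": [0.5, -3, 0], "turn": 0}, {"hand": 0, "linear": [0.5, -3, 0], "turn": 0}, {"hand": 0, "linear": [0.5, -3, 0], "turn": 0}, {"hand": 0, "linear": [0.5, -3, 0], "turn": 0}, {"hand": 0, "linear": [0.5, -3, 0], "turn": 0}, {"hand": 0, "linear": [0.5, -2, 0], "turn": 0}, {"hand": 0, "linear": [0, 0, 0], "turn": 0}, {"hand": 0, "linear": [0, 0, 0], "turn": 0}, {"hand": 0, "linear": [0, 0, 0], "turn": 0}]'

```text
t: 34.65
tcp_pos: [0.4433, -0.5159, 0.1714]
eef_rot: [0.0, 0.008, 1.0, 0.001]
ft_force: [0.7, 0.9, -0.1]
opening: 0.0851
```

```bash
python3 - <<'E'
from h import *
from bench import capture
c=capture('top');cv2.imwrite('pics/t20.png',c['color'][:,:,::-1])
b=capture('scene');cv2.imwrite('pics/s20.png',cv2.resize(b['color'][140:340,60:560,::-1],None,fx=1.6,fy=1.6))
bay=dict(green=(470.1,-327.3,-1.1),bowl=(554.7,123.2,-4),red=(464.8,-130.4,9.3))
X=height(c)
for name,px in dict(green=(468,293),bowl=(270,260),red=(380,293)).items():
    m=np.zeros((480,640),bool);m[px[1]-28:px[1]+28,px[0]-26:px[0]+26]=1
    m&=(X[:,:,2]>.039)&(X[:,:,2]<.056)
    v,u=np.where(m);z=.048 if name=="bowl" else .046
    if len(u): r=rect(W(c,np.c_[u,v],z));print(name,len(u),"medz",np.median(X[m][:,2]).round(4),r,"off",(r[:2]-bay[name][:2]).round(1))
E
```

```text
green 518 medz 0.0454 [ 4.700e+02 -3.278e+02  6.120e+01  4.630e+01  4.000e-01] off [-0.1 -0.5]
bowl 247 medz 0.0468 [550.5 122.1  38.6  38.5  -1.1] off [-4.2 -1.1]
red 585 medz 0.0454 [ 464.2 -131.    66.6   45.1    9. ] off [-0.6 -0.6]
```

View pics/t20.png

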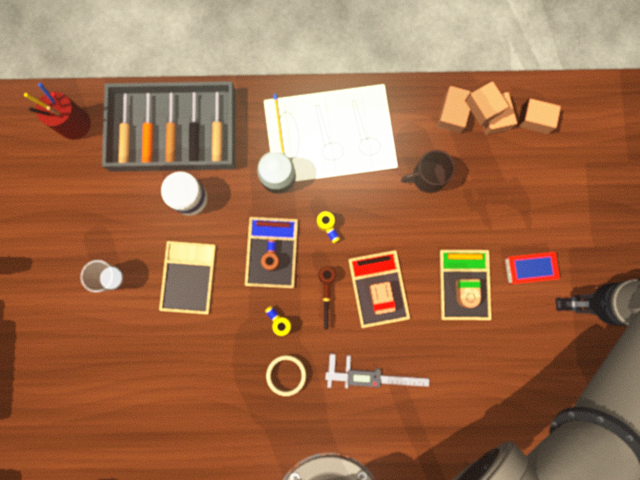

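View pics/s20.png

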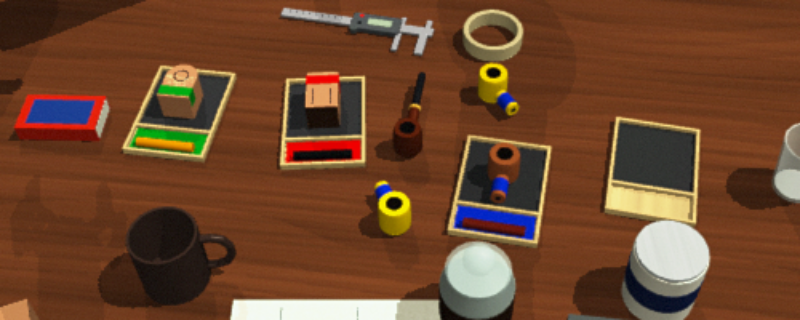

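All three pieces stand upright in their matching bays: green at (469,293), red at (381,296) and the bowl at (270,260). The pipe, jar, mug and yellow look-alikes are unmoved at their old pixels. Handing in.

```bash
python3 -c "
from bench import *
print(sign_off())"
```

```text
the job is handed in; nothing more can be done
None
```

I parked the green block in the spare tray, moved the bowl to the blue bay and the red block to the red bay, then moved the green block to the green bay. I lowered each piece to a light contact of about 4–7 N before letting go. The job took about 35 s of the 115 s allowed.

- **Placement:** in the last top view the green and red blocks are within 1 mm of their bay centres. The bowl is about 4 mm from its centre, away from the order card. I left it there because it is clear of the divider.
- **Standing flat:** all three tops measured 45–47 mm above the bench, as expected for pieces standing flat and the same way up.
- **Left alone:** by eye, comparing the first and last pictures, the pipe, jar, mug and yellow look-alikes are where they started. The spare tray is empty again.
- **Disagreement:** the two cameras disagreed by 2–3 mm in position, and up to about 6 mm on the bowl in one comparison. Finger contact agreed with the top view to within about 1 mm sideways, except about 2.5 mm at the spare tray.

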